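Set out the lantern painter's board

ROBOT

A 6-joint arm with a two-finger parallel gripper is mounted at the origin on the work surface. World frame = base frame: x ahead of the robot, y to its left, z up, the work surface at z = 0. Lengths are in mm, angles in rad, forces in N, time in s.
With the tool pointing down it reaches from about 300 to 775 mm from the base axis. Payload 14.6 kg.
Tool frame: the origin (TCP) lies between the finger pads; the fingertips stand manip.finger_overhang ahead of it and the grasp point (between the pads) lies 2 mm behind it (manip.finger_overhang is the distance from the TCP to the fingertips, in mm); z points along the fingers, y is the direction in which the jaws open and shut (so a half turn about z gives the same grasp; the last joint's range is limited). The gripper opens to 94 mm and grips with 3 to 60 N. Pads are 16 mm wide; open, the fingers measure 119 mm over their backs; the gripper's body (75 mm by 177 mm) begins 78 mm behind the grasp point.
Start: joints at [1.235, 0.3, 1.521, -0, 1.321, -0.067], TCP at [146.064, 530.24, 222.446] pointing down, gripper open.
Joint ranges: [-3.03, 3.03], [-0.79, 2.21], [0.23, 2.52], [-1.04, 4.18], [0, 3.07], [-2.55, 2.55]. Speed limits (rad/s): [2.22, 2.22, 2.57, 3.14, 3.14, 3.14].

INTERFACE

Orientations are given as [roll, pitch, yaw] about the fixed x, y, z axes, in that order (R = Rz(yaw) Ry(pitch) Rx(roll)).
In Python, from cell import manip gives the robot as it stands.
- The arm moves only by the tool drive_tool, never from a script. Its argument "steps" is a list of rows, each an object with "delta_pos": the shift along the world's x, y, z in mm, a list of three; "yaw": the turn about the world's z in rad; "hand": the finger opening in mm, from 0 to 94. A call has 1 to 5 rows; each row shifts and turns the commanded pose from where the row before left it; what a row does not reach is not made up. A row lasts 1/12 s, in which the tool goes at most 41.7 mm and 7.16 degrees, less where a joint would pass 70% of its speed; a pose out of reach is approached as far as the arm can. A call is refused whole if a number of a shift passes 41.7 or a number of a turn 0.125, either way. A call with a gripper value outside its range is refused whole. The fingers move at their own pace and stop on an object; "squeeze" is the grip in N (left out, the last holds). Time passes only in rows, so rows that do not move let the fingers close. It gives the time, the measured TCP pose, the force and the opening at its end, in the units of the state.
- manip.read_state(): the state, without advancing time (a new reading comes with each control period).
- manip.camera(name): name is "side" or "top" or "wrist"; returns a dict with "frame" (384x512x3 uint8, red, green, blue), "range_z" (384x512 float32, mm along the optical axis (not along the pixel's ray), 0 where there is no reading), "intrinsics" (3x3 intrinsics, pixels), "position" and "attitude" of the camera in the world. Camera axes: x right, y down, z forward; pixel columns grow to the right and rows downward; lengths in mm; the calibration is good to about 2 mm. A picture is of the moment at which its call begins.
- manip.sign_off(): hands the job in, once; it reports no verdict.
The state is a dict: "clock": time; "joints": joint angles; "qd": joint speeds; "effort": joint torques, N m; "eef_pos": TCP position; "eef_rot": TCP orientation; "wrist_force": force on the tool from outside, world axes, zero at the start; "moment": the same for the moment, N m; "finger_gap": finger opening in mm.
Only numpy, scipy, OpenCV 4.12 (cv2) and the standard library are available. Lean on these libraries where they do the work, as an engineer would, in place of code of your own. Each camera call takes 0.05 s, during which the arm holds its last target.

TASK

Set out the painter's board for the next lantern: stand the wide tin in the middle of the round cork mat and the open dish in the middle of the square tile, stand the ball-stoppered bottle from the crowded rack on the bare board midway between them, and stand the small tin centred on top of the wide one. Everything must end upright, and the two flat-capped round bottles must stay standing in their places in the rack.

Things in the scene. Friction and masses are not known exactly. Their poses are not given: they have to be found in the camera images.
- board_mid (a point): Centre of the top face of the fixed plywood board, 150 x 360 mm, 12 mm thick, lying on the bench. This point is 12 mm above the bench. The board's long side runs along its y axis. The cork mat and the tile are fixed on it, 115 mm from this point along +y and -y, one at each end (which is at which end varies).
- mat_top (a point): Centre of the top face of the round cork mat, 90 mm across, 4 mm thick, fixed on one end of the board; this point is 16 mm above the bench.
- tile_top (a point): Centre of the top face of the square white glazed tile, 90 x 90 mm, 6 mm thick, fixed on the other end of the board; this point is 18 mm above the bench.
- rack_mid (a point): Rim centre (30 mm above the bench) of the fixed wooden rack, 48 mm (its x) by 216 mm (its y): five 36 mm square cells in a row along its y, 42 mm apart, floor 6 mm. End cells hold fixed square bottles with square caps, tops 73 mm above the bench; the three middle ones the round bottles, in any order. Bottles stand 12 mm apart along the row: fingers fit only across the row, along the rack's x.
- vial_center (a point): Centre (half-way up, 49.5 mm above its foot) of the loose round amber glass bottle with the narrow neck and the 18 mm white ball stopper. 30 mm diameter for the lowest 70 mm, then a 12 mm thick neck, 99 mm high in all, about 70 g. Starts upright in one of the rack's three middle cells, its foot 6 mm above the bench. z is its upright axis.
- flat_a_center (a point): Centre (half-way up) of a loose round amber bottle with a flat white 29 mm wide cap, 30 mm diameter, 74 mm high, in the rack; to stay where it is. z is its upright axis.
- flat_b_center (a point): Centre (half-way up) of the second flat-capped bottle, the same in shape and size, in the rack; to stay where it is. z is its upright axis.
- wide_tin_center (a point): Centre (half-way up) of the loose wide steel tin, closed and with a flat top, 62 mm diameter, 50 mm high, about 220 g, upright on the bench. z is its upright axis.
- small_tin_center (a point): Centre (half-way up) of the loose small steel tin, closed and with a flat top, 44 mm diameter, 40 mm high, about 100 g, upright on the bench. z is its upright axis.
- dish_center (a point): Centre (half-way up) of the loose open white dish, 60 mm diameter at the rim and 56 mm at the foot, 26 mm high, wall 4 mm, about 90 g, upright on the bench. It can be held across its outside. z is its upright axis.

How it is judged (in metres and radians):
At the end, for the whole second after the job is handed in: Wide tin on mat and dish on tile within 12 mm of centre, bottle on board within 15 mm of midway, small tin on wide tin within 10 mm; heights within 5 mm, upright within 0.12 rad, at rest. Flat-capped bottles within 12 mm of their start, upright within 0.25 rad (horizontal distance between wide_tin_center and mat_top below 0.012 m and height (world z) of wide_tin_center between 0.036 and 0.046 m and angle between each of wide_tin_center, dish_center, vial_center, small_tin_center's own z axis and vertical below 0.12 rad and linear speed of each of wide_tin, dish, vial, small_tin below 0.02 m/s and horizontal distance between dish_center and tile_top below 0.012 m and height (world z) of dish_center between 0.026 and 0.036 m and horizontal distance between vial_center and board_mid below 0.015 m and height (world z) of vial_center between 0.0565 and 0.0665 m and horizontal distance between small_tin_center and wide_tin_center below 0.01 m and height (world z) of small_tin_center between 0.081 and 0.091 m and distance of each of flat_a_center, flat_b_center from where it was at the start of the episode below 0.012 m and angle between each of flat_a_center, flat_b_center's own z axis and vertical below 0.25 rad); the robot touches nothing.
It fails at once if a flat-capped bottle is pulled out of its cell or knocked over (distance of any of flat_a_center, flat_b_center from where it was at the start of the episode above 0.02 m or angle between any of flat_a_center, flat_b_center's own z axis and vertical above 0.4 rad).
It also fails if it takes over 112 s, if anything falls off the work surface, if the arm or the gripper's body presses on something with over 40 N, if the wrist force passes 120 N, or if a joint passes its speed limit or range.

## Working session

There is one attempt and no reset: what is moved stays moved. The work goes in short steps, Python scripts to look and compute and a tool call to move; the robot and the scene stay as the last step left them, time stands still between calls to the robot, and variables do not carry over. Pictures are saved under pics/ and viewed, and the job is handed in when it is done.

Besides the shell and the picture viewer there is one more tool, called after ">>>" as name([rows], argument=value, ...), one row to a line, values as JSON. drive_tool: Moves the arm, as the interface text tells. Its arguments: {"type":"object","properties":{"steps":{"type":"array"},"squeeze":{"type":"number"}},"required":["steps"]}

```bash
ls; mkdir -p pics; python3 - <<'E'
from cell import manip
import cv2
print(manip.read_state(), manip.finger_overhang)
for n in ("side","top","wrist"):
    c=manip.camera(n); cv2.imwrite(f"pics/{n}0.png",c["frame"][:,:,::-1]); print(n,c["intrinsics"],c["position"],c["attitude"])
E
```

```text
pics
{'clock': 0.0, 'joints': array([ 1.23540298e+00,  3.00520864e-01,  1.52160979e+00,  2.49216256e-05,
        1.32069140e+00, -6.65861452e-02]), 'qd': array([ 7.11414683e-04,  1.11179918e-03, -1.89438961e-04, -9.36906119e-05,
       -1.58042027e-03, -7.54995955e-04]), 'effort': array([ 8.42985246e-04, -5.31793141e+01, -3.52760231e+01,  7.09509733e-02,
        2.40444025e-02, -5.14105716e-05]), 'eef_pos': array([145.97619667, 530.01253895, 221.84687587]), 'eef_rot': array([-3.14036758e+00, -1.05885615e-04,  2.87277920e+00]), 'wrist_force': array([-0.72402207, -0.35316931, -0.17397261]), 'moment': array([ 0.00691247,  0.03580195, -0.0768613 ]), 'finger_gap': 93.54140722988016} 17.0
side [[430.54185859   0.         252.52175095]
 [  0.         430.54185859 191.35600618]
 [  0.           0.           1.        ]] [410.38842544 638.40797765 876.28775554] [-2.47773799  0.01906648 -2.96400715]
top [[402.85303308   0.         262.31714619]
 [  0.         402.85303308 186.50233966]
 [  0.           0.           1.        ]] [ 425.09232152   19.83976701 1132.0285467 ] [-3.03311966e+00  2.41275447e-03 -1.55152833e+00]
wrist [[323.39884574   0.         255.02433969]
 [  0.         323.39884574 192.85019649]
 [  0.           0.           1.        ]] [ 81.88833341 548.07510852 384.20207538] [2.90832897e+00 1.56535756e-03 1.30360920e+00]
```

View pics/top0.png

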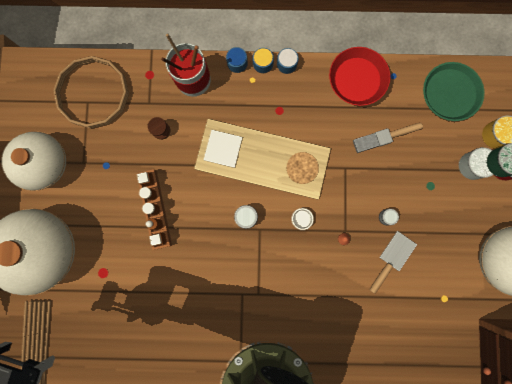

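View pics/side0.png

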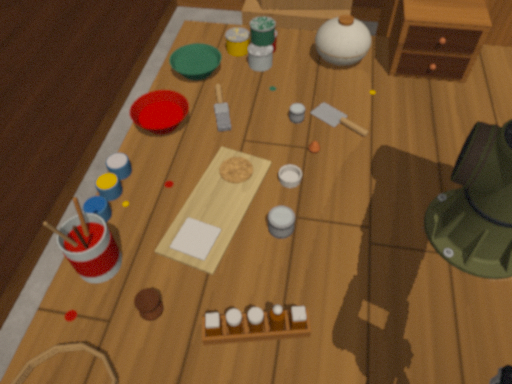

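The top view shows the wide tin at (246,216), the dish at (303,218) and the small tin at (390,216). The mat is at (302,168) and the tile at (223,148). The rack runs from (144,178) to (156,240), with the smaller ball stopper at about (151,224). Next I'll measure these using depth.

```bash
cat > h.py <<'E'
import numpy as np, cv2
from scipy.spatial.transform import Rotation as R
from scipy.optimize import least_squares
def cloud(c):
    K=c["intrinsics"];z=c["range_z"].astype(float);v,u=np.mgrid[:384,:512]
    p=np.stack([(u-K[0,2])/K[0,0]*z,(v-K[1,2])/K[1,1]*z,z],-1)
    return p@R.from_euler("xyz",c["attitude"]).as_matrix().T+np.asarray(c["position"])
def unproj(c,u,v,h):
    K=c["intrinsics"];d=R.from_euler("xyz",c["attitude"]).as_matrix()@np.array([(u-K[0,2])/K[0,0],(v-K[1,2])/K[1,1],1])
    p=np.asarray(c["position"]);return p+d*(h-p[2])/d[2]
def proj(c,P):
    q=(np.asarray(P)-np.asarray(c["position"]))@R.from_euler("xyz",c["attitude"]).as_matrix();K=c["intrinsics"]
    return K[0,0]*q[0]/q[2]+K[0,2],K[1,1]*q[1]/q[2]+K[1,2]
E
python3 - <<'E'
from cell import manip
from h import *
for n,pts in (("top",dict(wide=(246,214,50),dish=(303,217,26),small=(390,215,40),mat=(302,168,16),tile=(223,148,18),sq1=(144,178,73),b1=(145,193,80),b2=(148,209,80),b3=(151,224,105),sq2=(156,240,73))),
 ("side",dict(wide=(281,216,50),dish=(290,172,26),small=(297,108,40),mat=(237,169,16),tile=(195,239,18),sq1=(212,319,73),b1=(234,316,80),b2=(256,315,80),b3=(278,310,105),sq2=(298,313,73)))):
    c=manip.camera(n);P=cloud(c)
    f=c["frame"]
    for k,(u,v,h) in pts.items():
        print(n,k,"ray@h",unproj(c,u,v,h).round(1),"depth z",P[v-1:v+2,u-1:u+2,2].round(0).ravel()[[0,4,8]])
    cv2.imwrite(f"pics/{n}_z1.png",cv2.resize(f[110:260,130:410] if n=="top" else f[90:350,150:320],None,fx=2.8 if n=="top" else 2.3,fy=2.8 if n=="top" else 2.3,interpolation=cv2.INTER_CUBIC)[:,:,::-1])
    # plane-height segments
    Z=P[...,2]
    for k,h,tol,(x0,x1) in (("wide",50,5,0),("small",40,5,0),) if 0 else []: pass
    for k in ("wide","small","dish"):
        u,v,h=pts[k]; c0=unproj(c,u,v,h)
        m=(np.hypot(P[...,0]-c0[0],P[...,1]-c0[1])<45)&(abs(Z-h)<4)
        q=P[m]; 
        (cx,cy),r=cv2.minEnclosingCircle(q[:,:2].astype(np.float32)); print(n,k,m.sum(),"circ",round(cx,1),round(cy,1),round(r,1),"mean",q.mean(0).round(1))
    hsv=cv2.cvtColor(f,cv2.COLOR_RGB2HSV)
E
```

```text
top wide ray@h [467.8  67.   50. ] depth z [51. 48. 49.]
top dish ray@h [463.6 -88.2  26. ] depth z [8. 8. 2.]
top small ray@h [ 473.  -321.9   40. ] depth z [40. 40. 40.]
top mat ray@h [600.8 -85.2  16. ] depth z [14. 16. 15.]
top tile ray@h [653.1 137.5  18. ] depth z [21. 17. 16.]
top sq1 ray@h [557.1 338.8  73. ] depth z [68. 76. 73.]
top b1 ray@h [516.6 332.1  80. ] depth z [84. 78. 78.]
top b2 ray@h [474.8 322.1  80. ] depth z [85. 81. 76.]
top b3 ray@h [435.7 305.4 105. ] depth z [103. 102.  97.]
top sq2 ray@h [394.7 299.2  73. ] depth z [70. 73. 72.]
top wide 388 circ 461.4 68.2 30.9 mean [461.8  68.2  50.2]
top small 209 circ 469.1 -322.5 22.8 mean [ 469.1 -322.2   40.2]
top dish 98 circ 459.6 -86.4 29.6 mean [459.3 -87.2  26.1]
side wide ray@h [461.8  65.8  50. ] depth z [50. 53. 51.]
side dish ray@h [459.2 -92.1  26. ] depth z [10. 12.  9.]
side small ray@h [ 468.6 -325.6   40. ] depth z [44. 43. 44.]
side mat ray@h [599.3 -88.5  16. ] depth z [19. 16. 19.]
side tile ray@h [652.8 141.2  18. ] depth z [21. 20. 20.]
side sq1 ray@h [558.4 342.5  73. ] depth z [75. 74. 74.]
side b1 ray@h [516.9 332.1  80. ] depth z [83. 82. 79.]
side b2 ray@h [475.6 323.   80. ] depth z [81. 82. 83.]
side b3 ray@h [434.7 316.4 105. ] depth z [104. 105. 102.]
side sq2 ray@h [396.7 302.6  73. ] depth z [74. 76. 75.]
side wide 439 circ 460.7 67.6 32.6 mean [461.1  70.3  51.8]
side small 111 circ 467.6 -321.6 22.7 mean [ 468.3 -319.7   41.3]
side dish 120 circ 459.9 -86.2 31.1 mean [458.3 -86.9  26.4]
```

```bash
python3 - <<'E'
from cell import manip
from h import *
for n in ("top","side"):
    c=manip.camera(n);f=c["frame"];P=cloud(c);hsv=cv2.cvtColor(f,cv2.COLOR_RGB2HSV).astype(int)
    for k,seed in (("mat",(600,-87)),("tile",(653,139))):
        near=(np.hypot(P[...,0]-seed[0],P[...,1]-seed[1])<70)&(abs(P[...,2]-16)<14)
        a=f.astype(int)
        if k=="tile": m=near&(hsv[...,1]<60)&(hsv[...,2]>150)
        else: m=near&(a[...,0]-a[...,2]>60)&(hsv[...,2]<np.percentile(hsv[...,2][near],45))
        m=cv2.morphologyEx(m.astype(np.uint8),cv2.MORPH_CLOSE,np.ones((3,3)))
        N,L,S,C=cv2.connectedComponentsWithStats(m); i=1+S[1:,4].argmax()
        cn=max(cv2.findContours((L==i).astype(np.uint8),0,1)[0],key=len)[:,0]
        W=np.array([unproj(c,u,v,16 if k=="mat" else 18)[:2] for u,v in cn],np.float32)
        print(n,k,S[i],"minrect",cv2.minAreaRect(W),"circ",cv2.minEnclosingCircle(W))
    q=P[(abs(P[...,2]-98)<9)&(abs(P[...,0]-436)<40)&(abs(P[...,1]-311)<30)]; print("ball",len(q),q.mean(0),q.min(0),q.max(0))
E
```

```text
top mat [280 151  47  35 968] minrect ((603.5203247070312, -87.71693420410156), (131.89166259765625, 92.50147247314453), 86.2868881225586) circ ((599.0183715820312, -86.084716796875), 69.21977233886719)
top tile [ 204  130   38   37 1001] minrect ((652.926025390625, 138.8551025390625), (89.40788269042969, 89.84233856201172), 77.04533386230469) circ ((653.337158203125, 139.06332397460938), 61.07622146606445)
ball 36 [437.25369231 311.26193078 101.64728363] [430.45901363 304.47409485  96.2033123 ] [445.83650056 319.5780792  105.68125037]
side mat [217 151  39  36 796] minrect ((603.6409912109375, -89.50696563720703), (92.84204864501953, 126.83006286621094), 2.9422414302825928) circ ((602.1359252929688, -85.08409881591797), 68.23243713378906)
side tile [ 170  218   51   42 1298] minrect ((653.0715942382812, 137.32699584960938), (91.79093933105469, 91.68321990966797), 77.11477661132812) circ ((653.0324096679688, 137.7811737060547), 61.5470085144043)
ball 70 [436.69764087 314.36690941 103.13540313] [429.05997864 305.56736136  89.41889012] [445.0067954  321.3284954  106.79756373]
```

View pics/top_z1.png

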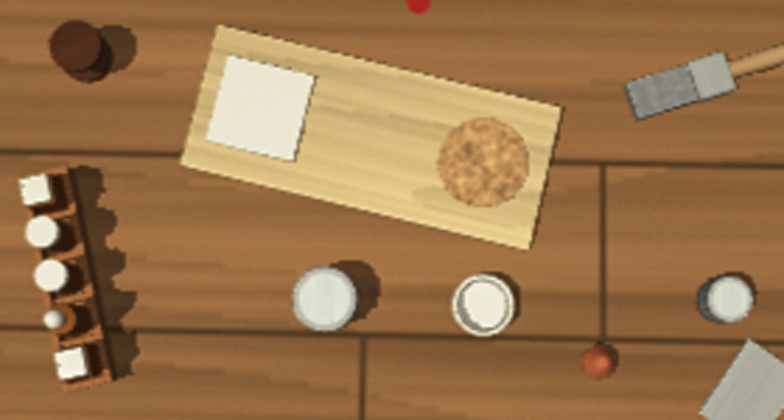

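View pics/side_z1.png

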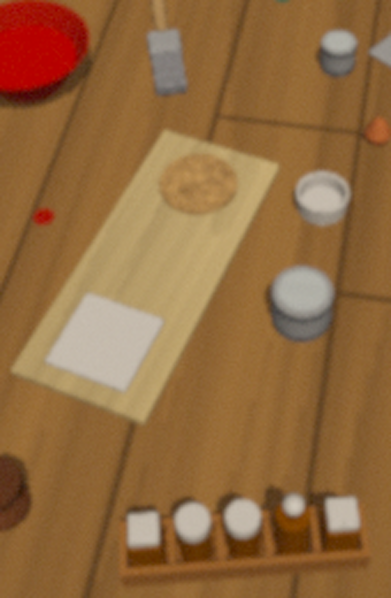

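View pics/wrist0.png

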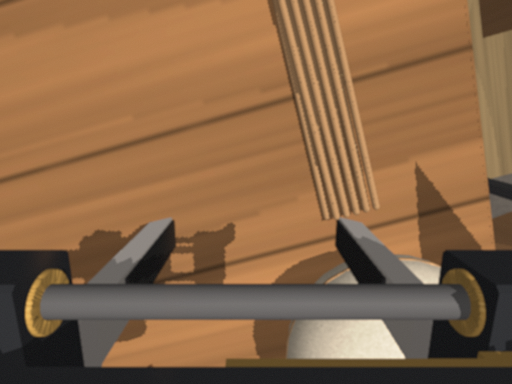

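The top crop shows the mat centre at (302.5,168), which gives (601,-86.5), and the tile at (653,138.5). Their separation is 231 mm against 230 expected, which agrees. The ball stopper is the fourth bottle, at about (437,312). I'll check the scenery heights along the travel path before moving.

```bash
python3 - <<'E'
from cell import manip
from h import *
c=manip.camera("top");P=cloud(c)
for x in range(0,900,50):
    print(x,end=": ")
    for y in range(650,-450,-50):
        m=(abs(P[...,0]-x)<25)&(abs(P[...,1]-y)<25)&(P[...,2]<700); print(int(np.percentile(P[m][:,2],97)) if m.sum()>5 else "--",end=" ")
    print()
print(manip.read_state()["clock"])
E
```

```text
0: -- 16 3 4 3 3 4 3 5 4 4 14 -- -- -- 11 2 3 2 2 0 -- 
50: 19 18 3 4 4 4 3 3 4 4 3 52 107 -- 42 29 4 3 4 3 4 4 
100: 21 20 3 213 5 3 4 4 4 4 3 17 240 267 243 185 3 4 3 4 4 3 
150: 20 236 228 367 347 3 4 4 4 3 4 3 4 222 3 3 3 3 3 3 4 4 
200: 20 20 4 4 4 4 4 3 4 3 4 3 4 4 4 4 4 4 3 4 3 3 
250: 129 131 106 4 4 4 4 3 3 4 3 3 4 4 3 3 4 3 4 19 3 4 
300: 160 160 147 101 4 3 4 4 4 3 4 3 4 3 4 4 3 3 3 21 4 4 
350: 178 177 156 118 4 3 4 29 4 4 4 4 4 4 4 4 4 4 3 17 16 4 
400: 176 176 153 112 3 4 29 75 5 4 3 4 4 3 4 3 4 31 3 4 6 5 
450: 147 146 131 4 4 4 81 103 3 4 3 53 53 4 26 27 4 4 4 42 43 4 
500: 73 4 3 3 4 4 82 81 4 3 4 51 53 4 6 25 7 4 4 42 41 3 
550: 117 112 77 4 4 4 78 34 4 4 4 13 14 16 18 18 14 4 4 4 4 4 
600: 133 128 92 3 4 4 31 5 4 17 21 20 16 16 19 19 17 4 4 4 4 3 
650: 118 113 79 4 4 4 4 4 4 20 21 21 16 16 18 18 14 4 20 20 3 3 
700: 4 5 29 29 21 4 55 54 4 16 21 21 15 15 14 9 4 4 19 23 21 21 
750: 4 29 6 4 29 4 4 51 4 12 13 4 4 4 3 3 3 4 59 4 3 20 
800: 4 30 4 4 26 28 4 4 129 129 4 4 4 3 4 4 59 60 57 60 4 51 
850: 4 29 4 5 29 16 4 131 197 186 4 3 4 4 4 4 59 38 38 61 4 49 
0.4
```

>>> drive_tool([
  {"delta_pos":[20,-34,0],"yaw":0,"hand":94},
  {"delta_pos":[20,-34,0],"yaw":0,"hand":94},
  {"delta_pos":[20,-34,0],"yaw":0,"hand":94},
  {"delta_pos":[20,-34,0],"yaw":0,"hand":94},
  {"delta_pos":[20,-34,0],"yaw":0,"hand":94},
], squeeze=25)

```text
clock: 0.82
eef_pos: [246.5, 358.6, 222.5]
eef_rot: [3.141, 0.0, 2.873]
wrist_force: [-0.4, 0.9, -0.7]
finger_gap: 94.4
```

>>> drive_tool([
  {"delta_pos":[22,-34,0],"yaw":0,"hand":94},
  {"delta_pos":[22,-34,0],"yaw":0,"hand":94},
  {"delta_pos":[22,-34,0],"yaw":0,"hand":94},
  {"delta_pos":[22,-34,0],"yaw":0,"hand":94},
  {"delta_pos":[22,-34,0],"yaw":0,"hand":94},
])

```text
clock: 1.23
eef_pos: [356.7, 188.4, 222.8]
eef_rot: [3.141, 0.001, 2.873]
wrist_force: [0.6, 0.5, 0.8]
finger_gap: 94.4
```

>>> drive_tool([
  {"delta_pos":[26,-30,0],"yaw":0,"hand":94},
  {"delta_pos":[26,-30,-20],"yaw":0,"hand":94},
  {"delta_pos":[26,-30,-25],"yaw":0,"hand":94},
  {"delta_pos":[27,-30,-25],"yaw":0,"hand":94},
  {"delta_pos":[0,0,-20],"yaw":0,"hand":94},
])

```text
clock: 1.65
eef_pos: [455.8, 75.5, 138.4]
eef_rot: [-3.141, 0.001, 2.869]
wrist_force: [0.8, 0.2, -0.4]
finger_gap: 93.9
```

```bash
python3 - <<'E'
from cell import manip
import cv2
s=manip.read_state();print(s["eef_pos"],s["eef_rot"])
c=manip.camera("wrist"); cv2.imwrite(f"pics/w1.png",c["frame"][:,:,::-1])
E
```

```text
[455.8298083   75.46457354 138.41747467] [-3.14137632e+00  1.17774939e-03  2.86923971e+00]
```

View pics/w1.png

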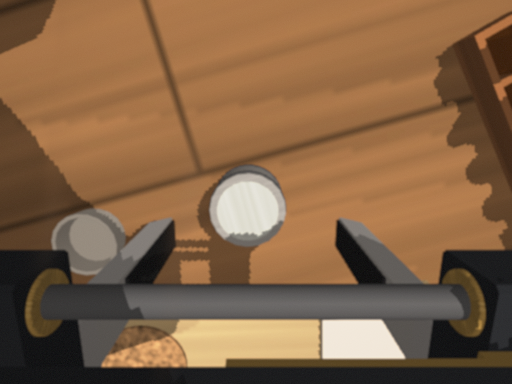

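The wrist view shows the wide tin at (247,205), lying between the fingers. I'm going down.

>>> drive_tool([
  {"delta_pos":[0,0,-30],"yaw":0,"hand":94},
  {"delta_pos":[0,0,-30],"yaw":0,"hand":94},
  {"delta_pos":[0,0,-25],"yaw":0,"hand":94},
  {"delta_pos":[0,0,-15],"yaw":0,"hand":94},
  {"delta_pos":[0,0,0],"yaw":0,"hand":94},
])

```text
clock: 2.12
eef_pos: [451.6, 79.5, 37.6]
eef_rot: [-3.14, -0.004, 2.873]
wrist_force: [0.5, -0.9, -0.3]
finger_gap: 93.9
```

>>> drive_tool([
  {"delta_pos":[5,-6,0],"yaw":0,"hand":94},
  {"delta_pos":[5,-5.5,-4],"yaw":0,"hand":94},
  {"delta_pos":[0,0,-3],"yaw":0,"hand":94},
  {"delta_pos":[0,0,0],"yaw":0,"hand":94},
])

```text
clock: 2.45
eef_pos: [463.7, 67.3, 32.9]
eef_rot: [3.141, 0.001, 2.872]
wrist_force: [-0.4, -0.9, 0.1]
finger_gap: 94.2
```

>>> drive_tool([
  {"delta_pos":[-2,0.5,-2],"yaw":0,"hand":94},
  {"delta_pos":[0,0,0],"yaw":0,"hand":50},
  {"delta_pos":[0,0,0],"yaw":0,"hand":50},
  {"delta_pos":[0,0,0],"yaw":0,"hand":50},
  {"delta_pos":[0,0,0],"yaw":0,"hand":50},
])

```text
clock: 2.87
eef_pos: [461.3, 68.2, 30.7]
eef_rot: [3.142, 0.0, 2.873]
wrist_force: [0.5, 0.1, 0.4]
finger_gap: 70.4
```

>>> drive_tool([
  {"delta_pos":[0,0,0],"yaw":0,"hand":50},
  {"delta_pos":[0,0,0],"yaw":0,"hand":50},
  {"delta_pos":[0,0,0],"yaw":0,"hand":50},
])

```text
clock: 3.12
eef_pos: [461.3, 68.2, 30.6]
eef_rot: [3.142, 0.0, 2.873]
wrist_force: [-0.3, 0.2, 0.4]
finger_gap: 61.6
```

>>> drive_tool([
  {"delta_pos":[0,0,0],"yaw":0,"hand":50},
  {"delta_pos":[0,0,10],"yaw":0,"hand":50},
  {"delta_pos":[0,0,20],"yaw":0,"hand":50},
  {"delta_pos":[0,0,20],"yaw":0,"hand":50},
  {"delta_pos":[0,0,10],"yaw":0,"hand":50},
])

```text
clock: 3.53
eef_pos: [461.9, 68.2, 93.0]
eef_rot: [3.141, 0.002, 2.873]
wrist_force: [0.1, -1.0, -1.2]
finger_gap: 61.8
```

>>> drive_tool([
  {"delta_pos":[20,-22,0],"yaw":0,"hand":50},
  {"delta_pos":[25,-28,0],"yaw":0,"hand":50},
  {"delta_pos":[25,-28,0],"yaw":0,"hand":50},
  {"delta_pos":[25,-28,0],"yaw":0,"hand":50},
  {"delta_pos":[22,-25,0],"yaw":0,"hand":50},
])

```text
clock: 3.95
eef_pos: [579.3, -64.7, 90.7]
eef_rot: [-3.142, 0.0, 2.873]
wrist_force: [-0.6, 1.1, -1.2]
finger_gap: 61.8
```

>>> drive_tool([
  {"delta_pos":[15,-15,0],"yaw":0,"hand":50},
  {"delta_pos":[7.7,-8.7,0],"yaw":0,"hand":50},
  {"delta_pos":[0,0,0],"yaw":0,"hand":50},
  {"delta_pos":[0,0,0],"yaw":0,"hand":50},
])

```text
clock: 4.28
eef_pos: [600.5, -86.5, 90.1]
eef_rot: [-3.142, -0.001, 2.872]
wrist_force: [0.1, 0.5, -1.2]
finger_gap: 61.3
```

>>> drive_tool([
  {"delta_pos":[0.5,0,-20],"yaw":0,"hand":50},
  {"delta_pos":[0,0,-15],"yaw":0,"hand":50},
  {"delta_pos":[0,0,-5],"yaw":0,"hand":50},
  {"delta_pos":[0,0,-2.5],"yaw":0,"hand":50},
  {"delta_pos":[0,0,0],"yaw":0,"hand":50},
])

```text
clock: 4.7
eef_pos: [601.2, -86.0, 48.2]
eef_rot: [3.142, -0.0, 2.873]
wrist_force: [0.4, -0.2, -2.3]
finger_gap: 61.7
```

>>> drive_tool([
  {"delta_pos":[0,0,0],"yaw":0,"hand":50},
  {"delta_pos":[0,0,0],"yaw":0,"hand":50},
])

```text
clock: 4.87
eef_pos: [601.8, -86.5, 49.1]
eef_rot: [3.142, 0.001, 2.873]
wrist_force: [-0.3, 0.5, -2.3]
finger_gap: 61.9
```

>>> drive_tool([
  {"delta_pos":[0,0,-1.5],"yaw":0,"hand":50},
  {"delta_pos":[0,0,0],"yaw":0,"hand":50},
  {"delta_pos":[0,0,0],"yaw":0,"hand":50},
])

```text
clock: 5.12
eef_pos: [601.5, -86.6, 46.7]
eef_rot: [3.142, 0.0, 2.873]
wrist_force: [-0.4, 0.9, -0.1]
finger_gap: 61.7
```

>>> drive_tool([
  {"delta_pos":[0,0,0],"yaw":0,"hand":94},
  {"delta_pos":[0,0,0],"yaw":0,"hand":94},
  {"delta_pos":[0,0,0],"yaw":0,"hand":94},
  {"delta_pos":[0,0,0],"yaw":0,"hand":94},
  {"delta_pos":[0,0,0],"yaw":0,"hand":94},
])

```text
clock: 5.53
eef_pos: [601.5, -86.6, 46.6]
eef_rot: [3.142, 0.0, 2.873]
wrist_force: [-0.3, 0.4, -0.9]
finger_gap: 91.3
```

>>> drive_tool([
  {"delta_pos":[0,0,10],"yaw":0,"hand":94},
  {"delta_pos":[0,0,30],"yaw":0,"hand":94},
  {"delta_pos":[0,0,30],"yaw":0,"hand":94},
  {"delta_pos":[-20,0,20],"yaw":0,"hand":94},
  {"delta_pos":[-30,0,0],"yaw":0,"hand":94},
])

```text
clock: 5.95
eef_pos: [553.6, -86.9, 141.5]
eef_rot: [3.141, 0.008, 2.873]
wrist_force: [0.5, -0.1, 0.7]
finger_gap: 93.8
```

>>> drive_tool([
  {"delta_pos":[-35,0,0],"yaw":0,"hand":94},
  {"delta_pos":[-35,0,0],"yaw":0,"hand":94},
  {"delta_pos":[-18,0,-10],"yaw":0,"hand":94},
  {"delta_pos":[-4,0,-20],"yaw":0,"hand":94},
  {"delta_pos":[0,0,-20],"yaw":0,"hand":94},
])

```text
clock: 6.37
eef_pos: [459.0, -86.7, 87.7]
eef_rot: [-3.142, 0.003, 2.872]
wrist_force: [0.5, 0.2, 0.0]
finger_gap: 94.2
```

>>> drive_tool([
  {"delta_pos":[0,0,-25],"yaw":0,"hand":94},
  {"delta_pos":[0,0,-15],"yaw":0,"hand":94},
  {"delta_pos":[0,0,0],"yaw":0,"hand":94},
  {"delta_pos":[0,0,0],"yaw":0,"hand":94},
])

```text
clock: 6.7
eef_pos: [459.5, -86.6, 47.1]
eef_rot: [3.142, -0.0, 2.873]
wrist_force: [-0.2, -0.9, 1.0]
finger_gap: 94.0
```

```bash
python3 - <<'E'
from cell import manip
from h import *
for n in ("top","wrist"):
    c=manip.camera(n);P=cloud(c);cv2.imwrite(f"pics/{n}2.png",c["frame"][:,:,::-1])
    for k,x,y,h in (("wide",601,-86.5,66),("dish",459.5,-86.5,26)):
        q=P[(np.hypot(P[...,0]-x,P[...,1]-y)<42)&(abs(P[...,2]-h)<4)]
        if len(q): print(n,k,len(q),cv2.minEnclosingCircle(q[:,:2].astype(np.float32)),q.mean(0).round(1))
print(manip.read_state()["eef_pos"])
E
```

```text
top wide 385 ((601.6702880859375, -85.6290054321289), 30.92296600341797) [601.5 -85.8  66.5]
wrist dish 2095 ((459.45025634765625, -86.48143768310547), 29.815521240234375) [459.9 -86.8  25.5]
[460.16466398 -86.74307985  47.96791045]
```

View pics/wrist2.png

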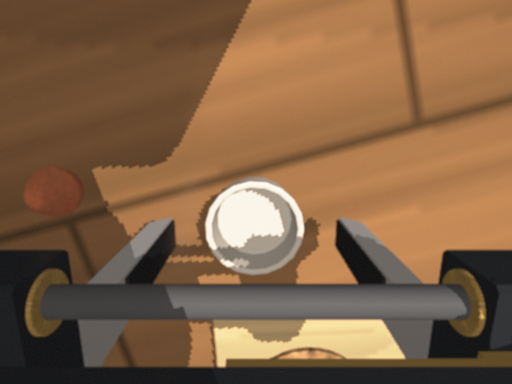

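View pics/top2.png

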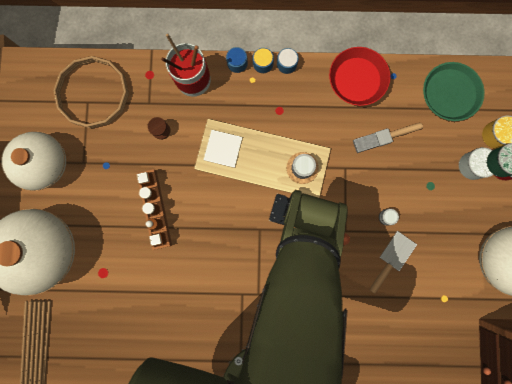

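The wide tin is on the mat at about (601.6,-85.7), with its top at 66 as expected. In the wrist view the dish is at (255,227), central between the fingers.

>>> drive_tool([
  {"delta_pos":[0,0,-14],"yaw":0,"hand":94},
  {"delta_pos":[0,0,-10],"yaw":0,"hand":80},
  {"delta_pos":[0,0,0],"yaw":0,"hand":50},
  {"delta_pos":[0,0,0],"yaw":0,"hand":50},
  {"delta_pos":[0,0,0],"yaw":0,"hand":50},
], squeeze=15)

```text
clock: 7.22
eef_pos: [459.7, -86.6, 23.2]
eef_rot: [-3.142, 0.001, 2.873]
wrist_force: [-0.5, 0.3, -0.3]
finger_gap: 70.9
```

>>> drive_tool([
  {"delta_pos":[0,0,0],"yaw":0,"hand":50},
  {"delta_pos":[0,0,0],"yaw":0,"hand":50},
  {"delta_pos":[0,0,0],"yaw":0,"hand":50},
  {"delta_pos":[0,0,0],"yaw":0,"hand":50},
])

```text
clock: 7.55
eef_pos: [459.7, -86.6, 23.0]
eef_rot: [-3.142, 0.001, 2.873]
wrist_force: [-1.4, 0.2, 6.5]
finger_gap: 57.8
```

>>> drive_tool([
  {"delta_pos":[0,0,8],"yaw":0,"hand":50},
  {"delta_pos":[0,0,15],"yaw":0,"hand":50},
  {"delta_pos":[0,0,20],"yaw":0,"hand":50},
  {"delta_pos":[0,0,20],"yaw":0,"hand":50},
  {"delta_pos":[0,0,7],"yaw":0,"hand":50},
])

```text
clock: 7.97
eef_pos: [460.3, -86.8, 95.3]
eef_rot: [3.142, 0.003, 2.873]
wrist_force: [-0.2, -0.4, -0.0]
finger_gap: 58.0
```

```bash
python3 - <<'E'
from cell import manip
from h import *
c=manip.camera("wrist");cv2.imwrite(f"pics/wrist3.png",c["frame"][:,:,::-1])
s=manip.read_state();print(s["eef_pos"],s["wrist_force"],s["finger_gap"])
E
```

```text
[460.47514585 -86.81399953  95.2665299 ] [ 0.75696604 -0.94055155  0.47350447] 58.38352047929612
```

View pics/wrist3.png

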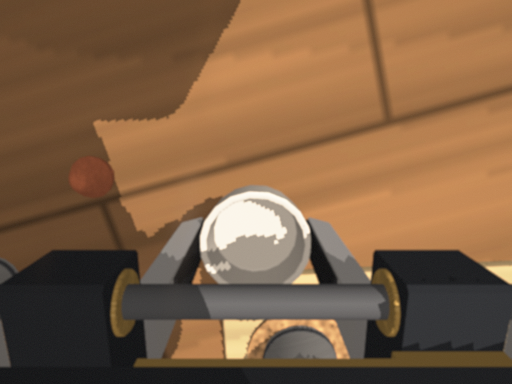

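The dish is held: its rim at (255,237) looks larger than before, even though the camera is higher.

>>> drive_tool([
  {"delta_pos":[20,20,0],"yaw":0,"hand":50},
  {"delta_pos":[25,30,0],"yaw":0,"hand":50},
  {"delta_pos":[27,30,0],"yaw":0,"hand":50},
  {"delta_pos":[27,30,0],"yaw":0,"hand":50},
  {"delta_pos":[27,30,0],"yaw":0,"hand":50},
])

```text
clock: 8.43
eef_pos: [586.0, 55.1, 91.5]
eef_rot: [-3.141, -0.001, 2.873]
wrist_force: [0.4, -0.9, -0.9]
finger_gap: 58.3
```

>>> drive_tool([
  {"delta_pos":[25,30,0],"yaw":0,"hand":50},
  {"delta_pos":[20,28,0],"yaw":0,"hand":50},
  {"delta_pos":[15,18,0],"yaw":0,"hand":50},
  {"delta_pos":[6.7,9.3,0],"yaw":0,"hand":50},
  {"delta_pos":[0,0,0],"yaw":0,"hand":50},
])

```text
clock: 8.85
eef_pos: [652.3, 140.7, 90.7]
eef_rot: [-3.141, -0.001, 2.875]
wrist_force: [-0.5, -0.4, -1.1]
finger_gap: 57.7
```

>>> drive_tool([
  {"delta_pos":[0,0,0],"yaw":0,"hand":50},
  {"delta_pos":[0,0,0],"yaw":0,"hand":50},
])

```text
clock: 9.02
eef_pos: [651.5, 137.9, 91.8]
eef_rot: [-3.141, -0.001, 2.872]
wrist_force: [-0.4, 0.1, -1.1]
finger_gap: 57.9
```

Release height is about 41 (23 + 18).

>>> drive_tool([
  {"delta_pos":[1.5,0.5,-20],"yaw":0,"hand":50},
  {"delta_pos":[0,0,-15],"yaw":0,"hand":50},
  {"delta_pos":[0,0,-10],"yaw":0,"hand":50},
  {"delta_pos":[0,0,-4],"yaw":0,"hand":50},
  {"delta_pos":[0,0,0],"yaw":0,"hand":50},
])

```text
clock: 9.43
eef_pos: [653.1, 138.6, 42.8]
eef_rot: [-3.141, -0.001, 2.872]
wrist_force: [0.5, 0.8, -1.1]
finger_gap: 58.1
```

>>> drive_tool([
  {"delta_pos":[0,0,0],"yaw":0,"hand":50},
  {"delta_pos":[0,0,0],"yaw":0,"hand":50},
])

```text
clock: 9.6
eef_pos: [654.0, 139.2, 44.6]
eef_rot: [3.141, 0.001, 2.873]
wrist_force: [1.0, -0.1, -0.5]
finger_gap: 57.9
```

>>> drive_tool([
  {"delta_pos":[-1,-0.7,-2],"yaw":0,"hand":50},
  {"delta_pos":[0,0,-1],"yaw":0,"hand":50},
  {"delta_pos":[0,0,0],"yaw":0,"hand":50},
  {"delta_pos":[0,0,0],"yaw":0,"hand":50},
])

```text
clock: 9.93
eef_pos: [652.8, 138.5, 41.1]
eef_rot: [3.141, 0.001, 2.873]
wrist_force: [-1.6, -1.2, 4.7]
finger_gap: 58.1
```

Contact (4.7 N). Release.

>>> drive_tool([
  {"delta_pos":[0,0,0],"yaw":0,"hand":94},
  {"delta_pos":[0,0,0],"yaw":0,"hand":94},
  {"delta_pos":[0,0,0],"yaw":0,"hand":94},
  {"delta_pos":[0,0,0],"yaw":0,"hand":94},
  {"delta_pos":[0,0,0],"yaw":0,"hand":94},
])

```text
clock: 10.35
eef_pos: [652.6, 138.6, 40.4]
eef_rot: [-3.142, -0.0, 2.873]
wrist_force: [0.2, -0.4, -0.1]
finger_gap: 88.0
```

>>> drive_tool([
  {"delta_pos":[0,0,15],"yaw":0,"hand":94},
  {"delta_pos":[0,0,35],"yaw":0,"hand":94},
  {"delta_pos":[-10,0,35],"yaw":0.1,"hand":94},
  {"delta_pos":[-30,20,20],"yaw":0.1,"hand":94},
  {"delta_pos":[-30,25,0],"yaw":0.1,"hand":94},
])

```text
clock: 10.77
eef_pos: [583.9, 183.1, 150.3]
eef_rot: [3.14, 0.007, -3.108]
wrist_force: [1.3, 1.1, 1.0]
finger_gap: 94.1
```

>>> drive_tool([
  {"delta_pos":[-27,24,20],"yaw":0.1,"hand":94},
  {"delta_pos":[-27,24,0],"yaw":0.1,"hand":94},
  {"delta_pos":[-27,24,0],"yaw":0,"hand":94},
  {"delta_pos":[-27,24,0],"yaw":0,"hand":94},
  {"delta_pos":[-20,18,0],"yaw":0,"hand":94},
])

```text
clock: 11.18
eef_pos: [452.6, 299.0, 165.8]
eef_rot: [3.141, 0.0, -2.91]
wrist_force: [-0.4, 0.1, -0.3]
finger_gap: 93.9
```

>>> drive_tool([
  {"delta_pos":[-15,12,0],"yaw":0,"hand":94},
  {"delta_pos":[-4,3,0],"yaw":0,"hand":94},
  {"delta_pos":[0,0,0],"yaw":0,"hand":94},
  {"delta_pos":[0,0,0],"yaw":0,"hand":94},
])

```text
clock: 11.52
eef_pos: [436.1, 312.3, 165.6]
eef_rot: [-3.142, 0.0, -2.91]
wrist_force: [0.0, 0.4, -0.5]
finger_gap: 94.1
```

```bash
python3 - <<'E'
from cell import manip
from h import *
c=manip.camera("wrist");cv2.imwrite(f"pics/wrist4.png",c["frame"][:,:,::-1])
P=cloud(c)
for lo,hi in ((96,110),(68,77)):
    q=P[(P[...,2]>lo)&(P[...,2]<hi)&(P[...,0]>370)&(P[...,0]<600)&(P[...,1]>270)&(P[...,1]<370)]; print(len(q),q.mean(0) if len(q) else 0)
s=manip.read_state();print(s["eef_pos"],s["eef_rot"])
c=manip.camera("top");P=cloud(c)
cv2.imwrite("pics/top4.png",c["frame"][:,:,::-1])
for k,x,y,h in (("wide",601,-86.5,66),("dish",653,138.5,44)):
        q=P[(np.hypot(P[...,0]-x,P[...,1]-y)<42)&(abs(P[...,2]-h)<4)]
        if len(q): print(k,len(q),cv2.minEnclosingCircle(q[:,:2].astype(np.float32)),q.mean(0).round(1))
E
```

```text
444 [435.12332697 311.96743553 101.94600442]
2662 [457.0701877  317.69749591  73.27304284]
[436.36579287 311.97677939 165.53846668] [-3.14146315e+00  1.24872436e-04 -2.91101654e+00]
wide 390 ((601.0711059570312, -85.50801849365234), 31.09457778930664) [601.6 -85.5  66.4]
dish 100 ((652.7806396484375, 139.25799560546875), 29.697546005249023) [655.8 139.3  44. ]
```

View pics/wrist4.png

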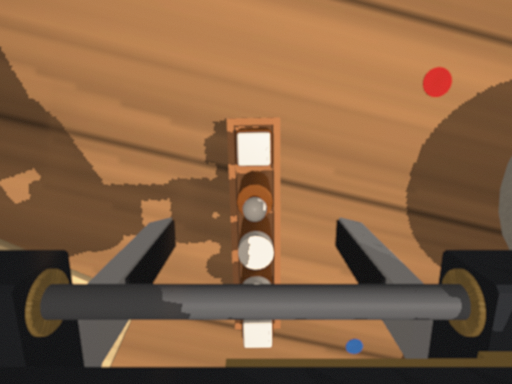

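View pics/top4.png

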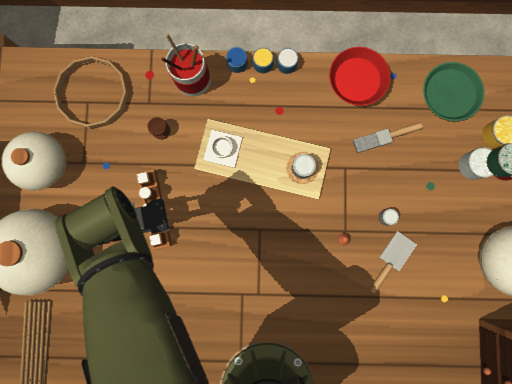

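In the wrist view the ball stopper is at (255,208) and the rack is vertical in the image, so the jaws are square across the row. The dish is on the tile at (652.8,139.3) with its rim at 44. I'm descending over the bottle.

>>> drive_tool([
  {"delta_pos":[0,0,-30],"yaw":0.007,"hand":94},
  {"delta_pos":[0,0,-30],"yaw":0,"hand":94},
  {"delta_pos":[0,0,-25],"yaw":0,"hand":94},
  {"delta_pos":[0,0,-15],"yaw":0,"hand":94},
  {"delta_pos":[0,0,-5],"yaw":0,"hand":94},
])

```text
clock: 12.03
eef_pos: [435.3, 311.2, 57.9]
eef_rot: [-3.14, -0.004, -2.905]
wrist_force: [1.1, 0.0, 0.1]
finger_gap: 94.0
```

>>> drive_tool([
  {"delta_pos":[0,0,0],"yaw":0,"hand":94},
  {"delta_pos":[0,0,0],"yaw":0,"hand":94},
])

```text
clock: 12.2
eef_pos: [436.4, 312.4, 61.3]
eef_rot: [3.141, 0.001, -2.904]
wrist_force: [-0.2, 0.9, 0.6]
finger_gap: 94.2
```

>>> drive_tool([
  {"delta_pos":[0,0,-6.5],"yaw":0,"hand":94},
  {"delta_pos":[0,0,0],"yaw":0,"hand":40},
  {"delta_pos":[0,0,0],"yaw":0,"hand":36},
  {"delta_pos":[0,0,0],"yaw":0,"hand":36},
  {"delta_pos":[0,0,0],"yaw":0,"hand":36},
], squeeze=10)

```text
clock: 12.62
eef_pos: [435.8, 312.6, 54.4]
eef_rot: [3.141, 0.001, -2.903]
wrist_force: [-0.2, -0.3, -0.0]
finger_gap: 71.0
```

>>> drive_tool([
  {"delta_pos":[0,0,0],"yaw":0,"hand":36},
  {"delta_pos":[0,0,0],"yaw":0,"hand":36},
  {"delta_pos":[0,0,0],"yaw":0,"hand":36},
  {"delta_pos":[0,0,0],"yaw":0,"hand":36},
  {"delta_pos":[0,0,0],"yaw":0,"hand":36},
])

```text
clock: 13.03
eef_pos: [435.6, 312.6, 54.1]
eef_rot: [3.142, -0.0, -2.903]
wrist_force: [0.2, -0.1, -0.3]
finger_gap: 37.8
```

>>> drive_tool([
  {"delta_pos":[0,0,0],"yaw":0,"hand":20},
  {"delta_pos":[0,0,0],"yaw":0,"hand":20},
  {"delta_pos":[0,0,0],"yaw":0,"hand":20},
  {"delta_pos":[0,0,0],"yaw":0,"hand":20},
])

```text
clock: 13.37
eef_pos: [435.6, 312.5, 54.1]
eef_rot: [-3.142, 0.0, -2.903]
wrist_force: [0.4, -0.4, 0.1]
finger_gap: 29.7
```

Gripped at 29.7 (30 nominal). I'm lifting gently straight up.

>>> drive_tool([
  {"delta_pos":[0,0,8],"yaw":0,"hand":20},
  {"delta_pos":[0,0,10],"yaw":0,"hand":20},
  {"delta_pos":[0,0,12],"yaw":0,"hand":20},
  {"delta_pos":[0,0,15],"yaw":0,"hand":20},
  {"delta_pos":[0,0,15],"yaw":0,"hand":20},
])

```text
clock: 13.78
eef_pos: [435.7, 312.6, 115.9]
eef_rot: [3.141, 0.001, -2.903]
wrist_force: [-0.3, 0.6, 0.1]
finger_gap: 29.8
```

>>> drive_tool([
  {"delta_pos":[0,0,20],"yaw":0,"hand":20},
  {"delta_pos":[0,0,20],"yaw":0,"hand":20},
  {"delta_pos":[0,0,15],"yaw":0,"hand":20},
  {"delta_pos":[0,0,0],"yaw":0,"hand":20},
])

```text
clock: 14.12
eef_pos: [436.7, 313.2, 173.3]
eef_rot: [3.14, 0.006, -2.903]
wrist_force: [0.8, 0.3, -0.2]
finger_gap: 30.0
```

```bash
python3 - <<'E'
from cell import manip
from h import *
c=manip.camera("side");cv2.imwrite(f"pics/side5.png",cv2.resize(c["frame"][200:384,100:400],None,fx=2.5,fy=2.5)[:,:,::-1])
c=manip.camera("wrist");cv2.imwrite(f"pics/wrist5.png",c["frame"][:,:,::-1])
s=manip.read_state();print(s["eef_pos"],s["eef_rot"],s["finger_gap"])
E
```

```text
[435.67041858 312.57938053 169.63944621] [ 3.14117314e+00  1.28690746e-03 -2.90341099e+00] 29.634014869994
```

View pics/side5.png

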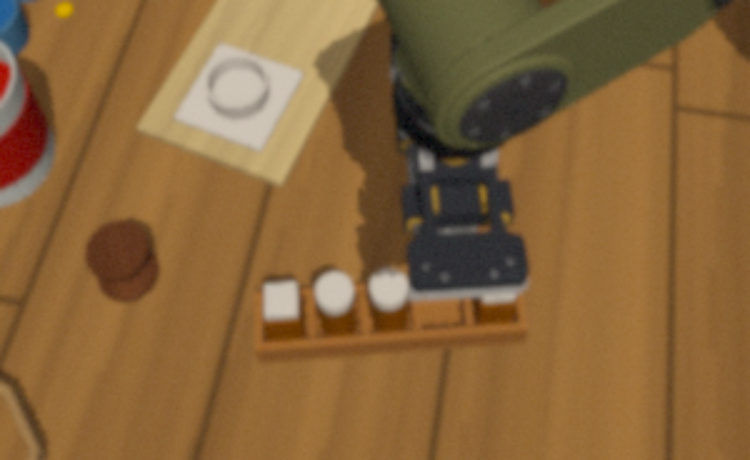

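View pics/wrist5.png

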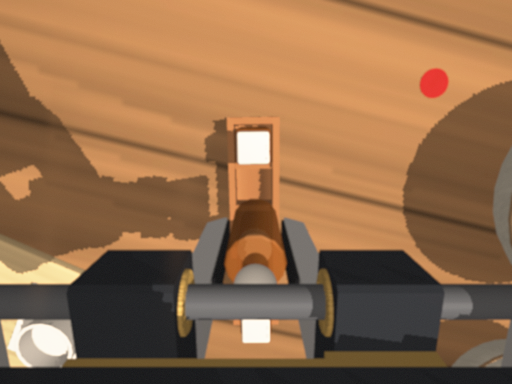

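The side view shows the fourth cell empty and both flat-capped bottles standing. The bottle is in the hand at (255,240). I'm moving to board_mid (627,26).

>>> drive_tool([
  {"delta_pos":[10,-15,0],"yaw":0,"hand":20},
  {"delta_pos":[18,-27,0],"yaw":0,"hand":20},
  {"delta_pos":[20,-30,0],"yaw":0,"hand":20},
  {"delta_pos":[20,-30,0],"yaw":0,"hand":20},
  {"delta_pos":[20,-30,0],"yaw":0,"hand":20},
])

```text
clock: 14.63
eef_pos: [523.8, 179.0, 167.9]
eef_rot: [-3.142, -0.002, -2.903]
wrist_force: [0.8, 0.7, -1.0]
finger_gap: 29.6
```

>>> drive_tool([
  {"delta_pos":[20,-30,0],"yaw":0,"hand":20},
  {"delta_pos":[20,-30,0],"yaw":0,"hand":20},
  {"delta_pos":[20,-30,0],"yaw":0,"hand":20},
  {"delta_pos":[16,-24,0],"yaw":0,"hand":20},
  {"delta_pos":[12,-18,0],"yaw":0,"hand":20},
])

```text
clock: 15.05
eef_pos: [612.1, 46.1, 167.5]
eef_rot: [3.141, -0.002, -2.905]
wrist_force: [0.4, 0.6, -0.3]
finger_gap: 30.0
```

>>> drive_tool([
  {"delta_pos":[10,-14,0],"yaw":0,"hand":20},
  {"delta_pos":[5,-8,0],"yaw":0,"hand":20},
  {"delta_pos":[0,0,0],"yaw":0,"hand":20},
  {"delta_pos":[0,0,0],"yaw":0,"hand":20},
])

```text
clock: 15.38
eef_pos: [626.1, 26.9, 168.2]
eef_rot: [3.141, -0.001, -2.904]
wrist_force: [-2.0, 1.0, -1.0]
finger_gap: 29.8
```

>>> drive_tool([
  {"delta_pos":[1,-1,-20],"yaw":0,"hand":20},
  {"delta_pos":[0,0,-30],"yaw":0,"hand":20},
  {"delta_pos":[0,0,-25],"yaw":0,"hand":20},
  {"delta_pos":[0,0,-15],"yaw":0,"hand":20},
  {"delta_pos":[0,0,-8],"yaw":0,"hand":20},
])

```text
clock: 15.8
eef_pos: [626.1, 26.8, 68.7]
eef_rot: [3.141, -0.003, -2.902]
wrist_force: [0.1, 0.1, -1.4]
finger_gap: 30.2
```

>>> drive_tool([
  {"delta_pos":[0,0,-3],"yaw":0,"hand":20},
  {"delta_pos":[0,0,0],"yaw":0,"hand":20},
  {"delta_pos":[0,0,0],"yaw":0,"hand":20},
])

```text
clock: 16.05
eef_pos: [628.0, 25.9, 69.2]
eef_rot: [-3.141, 0.001, -2.903]
wrist_force: [-0.3, -0.4, -1.0]
finger_gap: 30.0
```

>>> drive_tool([
  {"delta_pos":[-1,0,-4],"yaw":0,"hand":20},
  {"delta_pos":[0,0,-3],"yaw":0,"hand":20},
  {"delta_pos":[0,0,-1.5],"yaw":0,"hand":20},
  {"delta_pos":[0,0,0],"yaw":0,"hand":20},
  {"delta_pos":[0,0,0],"yaw":0,"hand":20},
])

```text
clock: 16.47
eef_pos: [626.8, 25.6, 59.9]
eef_rot: [-3.142, 0.001, -2.903]
wrist_force: [-0.9, 0.5, 1.7]
finger_gap: 29.7
```

>>> drive_tool([
  {"delta_pos":[0,0,0],"yaw":0,"hand":60},
  {"delta_pos":[0,0,0],"yaw":0,"hand":60},
  {"delta_pos":[0,0,0],"yaw":0,"hand":60},
  {"delta_pos":[0,0,0],"yaw":0,"hand":60},
  {"delta_pos":[0,0,0],"yaw":0,"hand":60},
])

```text
clock: 16.88
eef_pos: [626.6, 25.5, 59.5]
eef_rot: [-3.142, -0.0, -2.903]
wrist_force: [0.0, -0.9, -0.3]
finger_gap: 58.3
```

>>> drive_tool([
  {"delta_pos":[0,0,10],"yaw":0,"hand":60},
  {"delta_pos":[0,0,25],"yaw":0,"hand":60},
  {"delta_pos":[0,0,30],"yaw":0,"hand":60},
  {"delta_pos":[0,0,30],"yaw":0,"hand":60},
  {"delta_pos":[0,0,10],"yaw":0,"hand":60},
])

```text
clock: 17.3
eef_pos: [627.9, 25.5, 170.1]
eef_rot: [-3.14, 0.006, -2.903]
wrist_force: [-0.3, -0.6, 0.3]
finger_gap: 60.0
```

>>> drive_tool([
  {"delta_pos":[-10,-20,0],"yaw":0,"hand":94},
  {"delta_pos":[-14,-30,0],"yaw":0,"hand":94},
  {"delta_pos":[-15,-33,0],"yaw":0,"hand":94},
  {"delta_pos":[-15,-33,0],"yaw":0,"hand":94},
  {"delta_pos":[-15,-33,0],"yaw":0,"hand":94},
])

```text
clock: 17.72
eef_pos: [556.6, -124.6, 164.7]
eef_rot: [-3.142, 0.0, -2.903]
wrist_force: [0.7, -0.1, 0.5]
finger_gap: 90.2
```

>>> drive_tool([
  {"delta_pos":[-15,-33,0],"yaw":0,"hand":94},
  {"delta_pos":[-15,-33,0],"yaw":0,"hand":94},
  {"delta_pos":[-15,-33,0],"yaw":0,"hand":94},
  {"delta_pos":[-15,-33,-10],"yaw":0,"hand":94},
  {"delta_pos":[-14,-30,-15],"yaw":0,"hand":94},
])

```text
clock: 18.13
eef_pos: [483.0, -287.5, 140.8]
eef_rot: [-3.139, 0.002, -2.904]
wrist_force: [1.4, 0.3, -0.4]
finger_gap: 94.0
```

>>> drive_tool([
  {"delta_pos":[-10,-22,-15],"yaw":0,"hand":94},
  {"delta_pos":[-5,-13,-15],"yaw":0,"hand":94},
  {"delta_pos":[0,0,-10],"yaw":0,"hand":94},
  {"delta_pos":[0,0,0],"yaw":0,"hand":94},
])

```text
clock: 18.47
eef_pos: [467.7, -320.1, 97.6]
eef_rot: [3.139, -0.002, -2.905]
wrist_force: [0.1, -0.3, 0.1]
finger_gap: 93.9
```

```bash
python3 - <<'E'
from cell import manip
from h import *
s=manip.read_state();print(s["eef_pos"],s["eef_rot"],s["finger_gap"])
c=manip.camera("wrist");cv2.imwrite(f"pics/wrist6.png",c["frame"][:,:,::-1]);P=cloud(c)
q=P[(np.hypot(P[...,0]-468.5,P[...,1]+322)<35)&(abs(P[...,2]-40)<4)]
print(cv2.minEnclosingCircle(q[:,:2].astype(np.float32)),q.mean(0))
c=manip.camera("top");P=cloud(c)
cv2.imwrite("pics/top6.png",c["frame"][:,:,::-1])
for k,x,y,h,r in (("wide",601,-86.5,66,42),("dish",653,138.5,44,42),("ball",627,26,103,20),("body",627,26,76,25)):
        q=P[(np.hypot(P[...,0]-x,P[...,1]-y)<r)&(abs(P[...,2]-h)<5)]
        if len(q): print(k,len(q),cv2.minEnclosingCircle(q[:,:2].astype(np.float32)),q.mean(0).round(1))
E
```

```text
[ 467.66829535 -320.05016807   97.55373544] [ 3.13883847e+00 -1.99055525e-03 -2.90464642e+00] 93.9252965339346
((468.9305114746094, -323.4684753417969), 22.474653244018555) [ 468.06626727 -323.77191346   40.26098422]
wide 415 ((601.4707641601562, -85.75376892089844), 31.008363723754883) [601.2 -85.7  66.5]
dish 100 ((652.6171264648438, 139.20401000976562), 29.80985450744629) [653.7 139.2  43.9]
ball 20 ((627.55224609375, 26.8874454498291), 8.638901710510254) [625.4  27.  105.6]
body 29 ((627.5488891601562, 26.695545196533203), 14.577445983886719) [622.5  26.3  79.2]
```

View pics/wrist6.png

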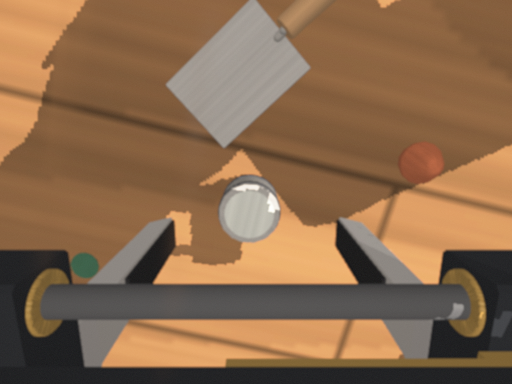

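View pics/top6.png

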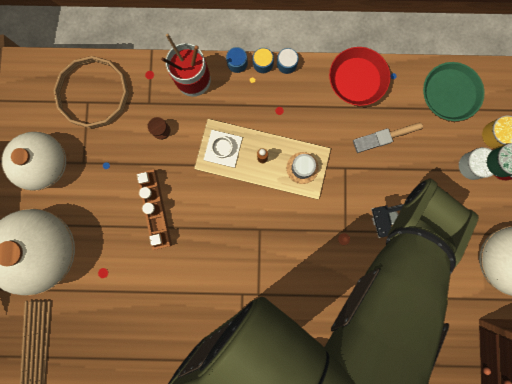

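The bottle is at (627.5,26.8), upright on the board. The small tin is at (249,210) in the wrist view, i.e. (469,-323), so I'll correct and descend.

>>> drive_tool([
  {"delta_pos":[1,-2.5,-25],"yaw":0,"hand":94},
  {"delta_pos":[0,0,-25],"yaw":0,"hand":94},
  {"delta_pos":[0,0,-16],"yaw":0,"hand":94},
  {"delta_pos":[0,0,0],"yaw":0,"hand":94},
  {"delta_pos":[0,0,0],"yaw":0,"hand":94},
], squeeze=15)

```text
clock: 18.98
eef_pos: [470.3, -322.4, 34.4]
eef_rot: [-3.141, 0.0, -2.902]
wrist_force: [-0.2, -0.1, -0.1]
finger_gap: 93.9
```

>>> drive_tool([
  {"delta_pos":[-1,0,-8],"yaw":0,"hand":94},
  {"delta_pos":[0,0,0],"yaw":0,"hand":35},
  {"delta_pos":[0,0,0],"yaw":0,"hand":35},
  {"delta_pos":[0,0,0],"yaw":0,"hand":35},
  {"delta_pos":[0,0,0],"yaw":0,"hand":35},
])

```text
clock: 19.4
eef_pos: [468.8, -323.1, 26.1]
eef_rot: [-3.141, 0.001, -2.903]
wrist_force: [0.4, -1.1, -0.1]
finger_gap: 70.5
```

>>> drive_tool([
  {"delta_pos":[0,0,0],"yaw":0,"hand":35},
  {"delta_pos":[0,0,0],"yaw":0,"hand":35},
  {"delta_pos":[0,0,0],"yaw":0,"hand":35},
  {"delta_pos":[0,0,0],"yaw":0,"hand":35},
  {"delta_pos":[0,0,0],"yaw":0,"hand":35},
])

```text
clock: 19.82
eef_pos: [468.6, -323.0, 25.6]
eef_rot: [-3.141, 0.0, -2.903]
wrist_force: [0.1, -0.3, -0.1]
finger_gap: 43.7
```

>>> drive_tool([
  {"delta_pos":[0,0,0],"yaw":0,"hand":35},
  {"delta_pos":[0,0,0],"yaw":0,"hand":35},
])

```text
clock: 19.98
eef_pos: [468.6, -323.0, 25.6]
eef_rot: [-3.142, 0.0, -2.903]
wrist_force: [-0.4, 0.4, 0.7]
finger_gap: 43.6
```

>>> drive_tool([
  {"delta_pos":[0,0,10],"yaw":0,"hand":35},
  {"delta_pos":[0,0,20],"yaw":0,"hand":35},
  {"delta_pos":[0,0,30],"yaw":0,"hand":35},
  {"delta_pos":[0,0,30],"yaw":0,"hand":35},
  {"delta_pos":[0,0,20],"yaw":0,"hand":35},
])

```text
clock: 20.4
eef_pos: [469.0, -323.2, 139.0]
eef_rot: [-3.14, 0.002, -2.903]
wrist_force: [0.8, 0.2, -1.1]
finger_gap: 43.7
```

>>> drive_tool([
  {"delta_pos":[8,15,0],"yaw":0,"hand":35},
  {"delta_pos":[14,25,0],"yaw":0,"hand":35},
  {"delta_pos":[17,30,0],"yaw":0,"hand":35},
  {"delta_pos":[17,30,0],"yaw":0,"hand":35},
  {"delta_pos":[17,30,0],"yaw":0,"hand":35},
])

```text
clock: 20.82
eef_pos: [542.1, -191.6, 136.4]
eef_rot: [-3.141, 0.0, -2.904]
wrist_force: [0.2, 0.2, -0.4]
finger_gap: 43.6
```

>>> drive_tool([
  {"delta_pos":[17,30,0],"yaw":0,"hand":35},
  {"delta_pos":[16,28,0],"yaw":0,"hand":35},
  {"delta_pos":[12,22,0],"yaw":0,"hand":35},
  {"delta_pos":[9,17,0],"yaw":0,"hand":35},
  {"delta_pos":[6,10,0],"yaw":0,"hand":35},
])

```text
clock: 21.23
eef_pos: [602.3, -83.9, 136.1]
eef_rot: [3.142, 0.0, -2.902]
wrist_force: [-0.7, -0.7, -0.1]
finger_gap: 43.8
```

>>> drive_tool([
  {"delta_pos":[0,0,0],"yaw":0,"hand":35},
  {"delta_pos":[0,0,0],"yaw":0,"hand":35},
  {"delta_pos":[0,0,0],"yaw":0,"hand":35},
])

```text
clock: 21.48
eef_pos: [601.2, -87.0, 135.7]
eef_rot: [-3.141, -0.0, -2.904]
wrist_force: [-0.8, -0.2, -0.8]
finger_gap: 43.8
```

```bash
python3 - <<'E'
from cell import manip
from h import *
c=manip.camera("wrist");cv2.imwrite(f"pics/wrist7.png",c["frame"][:,:,::-1]);P=cloud(c)
s=manip.read_state();e=s["eef_pos"];print(e,s["eef_rot"],s["finger_gap"])
h=e[2]+14.4
q=P[(np.hypot(P[...,0]-e[0],P[...,1]-e[1])<21)&(abs(P[...,2]-h)<4)]
print(len(q),q.mean(0) if len(q) else 0)
q=P[(np.hypot(P[...,0]-601.5,P[...,1]+85.7)<40)&(abs(P[...,2]-66)<4)];print(len(q),q.mean(0) if len(q) else 0)
E
```

```text
[601.17738797 -87.1245751  135.69791745] [-3.14147652e+00 -1.52070495e-04 -2.90463398e+00] 44.08209954927085
4961 [598.99928512 -87.70276046 150.45042697]
2237 [587.45547358 -89.94028959  66.17555319]
```

View pics/wrist7.png

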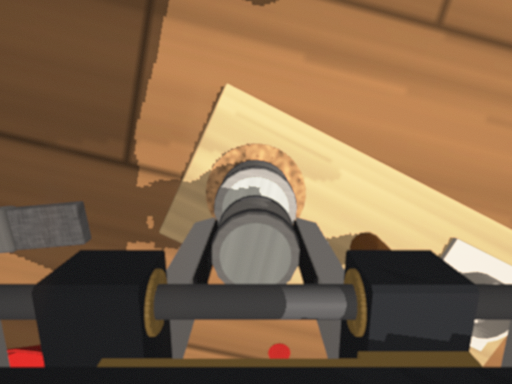

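The held small tin at (255,245) lines up with the wide tin at (256,195) on the mat. I'm lowering to about 92.

>>> drive_tool([
  {"delta_pos":[0.5,1.3,-15],"yaw":0,"hand":35},
  {"delta_pos":[0,0,-12],"yaw":0,"hand":35},
  {"delta_pos":[0,0,-8],"yaw":0,"hand":35},
  {"delta_pos":[0,0,-4],"yaw":0,"hand":35},
  {"delta_pos":[0,0,0],"yaw":0,"hand":35},
])

```text
clock: 21.95
eef_pos: [601.6, -84.9, 95.4]
eef_rot: [3.141, -0.002, -2.904]
wrist_force: [-0.5, 0.7, -0.5]
finger_gap: 43.6
```

>>> drive_tool([
  {"delta_pos":[0,0,0],"yaw":0,"hand":35},
  {"delta_pos":[0,0,0],"yaw":0,"hand":35},
  {"delta_pos":[0,0,0],"yaw":0,"hand":35},
])

```text
clock: 22.2
eef_pos: [602.4, -84.7, 97.2]
eef_rot: [-3.141, 0.001, -2.903]
wrist_force: [-0.2, -0.1, -0.6]
finger_gap: 43.7
```

>>> drive_tool([
  {"delta_pos":[-0.7,-1,-2],"yaw":0,"hand":35},
  {"delta_pos":[0,0,-2],"yaw":0,"hand":35},
  {"delta_pos":[0,0,-1],"yaw":0,"hand":35},
  {"delta_pos":[0,0,0],"yaw":0,"hand":35},
  {"delta_pos":[0,0,0],"yaw":0,"hand":35},
])

```text
clock: 22.62
eef_pos: [601.5, -85.7, 91.6]
eef_rot: [-3.141, 0.0, -2.903]
wrist_force: [-0.7, -0.5, 0.2]
finger_gap: 43.7
```

>>> drive_tool([
  {"delta_pos":[0,0,-0.3],"yaw":0,"hand":35},
  {"delta_pos":[0,0,0],"yaw":0,"hand":35},
  {"delta_pos":[0,0,0],"yaw":0,"hand":75},
  {"delta_pos":[0,0,0],"yaw":0,"hand":75},
  {"delta_pos":[0,0,0],"yaw":0,"hand":75},
])

```text
clock: 23.03
eef_pos: [601.4, -85.6, 91.0]
eef_rot: [3.141, -0.0, -2.903]
wrist_force: [0.8, 0.1, -0.8]
finger_gap: 60.7
```

>>> drive_tool([
  {"delta_pos":[0,0,0],"yaw":0,"hand":75},
  {"delta_pos":[0,0,0],"yaw":0,"hand":75},
  {"delta_pos":[0,0,10],"yaw":0,"hand":75},
  {"delta_pos":[0,0,25],"yaw":0,"hand":75},
  {"delta_pos":[0,0,30],"yaw":0,"hand":75},
])

```text
clock: 23.45
eef_pos: [600.7, -85.5, 156.2]
eef_rot: [3.14, -0.003, -2.903]
wrist_force: [0.1, 0.1, 0.1]
finger_gap: 75.2
```

>>> drive_tool([
  {"delta_pos":[0,0,30],"yaw":0,"hand":75},
  {"delta_pos":[-20,-20,20],"yaw":0,"hand":75},
  {"delta_pos":[-25,-25,0],"yaw":0,"hand":75},
  {"delta_pos":[-25,-25,0],"yaw":0,"hand":75},
  {"delta_pos":[-25,-25,0],"yaw":0,"hand":75},
])

```text
clock: 23.87
eef_pos: [505.3, -181.4, 207.4]
eef_rot: [-3.141, 0.001, -2.903]
wrist_force: [0.4, -0.9, 0.0]
finger_gap: 74.8
```

>>> drive_tool([
  {"delta_pos":[-25,-25,0],"yaw":0,"hand":75},
  {"delta_pos":[-25,-25,0],"yaw":0,"hand":75},
  {"delta_pos":[0,0,0],"yaw":0,"hand":75},
  {"delta_pos":[0,0,0],"yaw":0,"hand":75},
])

```text
clock: 24.2
eef_pos: [455.8, -231.6, 207.3]
eef_rot: [-3.141, 0.001, -2.906]
wrist_force: [-0.2, 0.8, -0.2]
finger_gap: 75.2
```

```bash
python3 - <<'E'
from cell import manip
from h import *
for n in ("top","side"):
    c=manip.camera(n);P=cloud(c)
    f=c["frame"]; cv2.imwrite(f"pics/{n}8.png",cv2.resize(f[110:260,130:410] if n=="top" else f[90:350,150:320],None,fx=2.8 if n=="top" else 2.3,fy=2.8 if n=="top" else 2.3,interpolation=cv2.INTER_CUBIC)[:,:,::-1])
    for k,x,y,h,r in (("small",601,-86,106,35),("wide",601,-86.5,66,42),("dish",653,138.5,44,42),("ball",627,26,103,20),("fa",517,332,80,20),("fb",475,322,80,20)):
        q=P[(np.hypot(P[...,0]-x,P[...,1]-y)<r)&(abs(P[...,2]-h)<5)]
        if len(q): print(n,k,len(q),cv2.minEnclosingCircle(q[:,:2].astype(np.float32)),q.mean(0).round(1))
s=manip.read_state();print(s["clock"],s["eef_pos"])
E
```

```text
top small 228 ((601.7788696289062, -84.71797943115234), 22.52707290649414) [600.8 -84.3 106.1]
top wide 151 ((601.31689453125, -85.74153137207031), 31.176658630371094) [593.5 -84.1  65.9]
top dish 103 ((652.36083984375, 139.1284942626953), 29.70935821533203) [654.8 139.9  43.7]
top ball 17 ((627.4497680664062, 26.79648780822754), 8.683793067932129) [625.4  26.5 105. ]
top fa 99 ((518.4238891601562, 333.5389099121094), 14.765170097351074) [518.6 332.6  80.5]
top fb 103 ((477.5215148925781, 322.32110595703125), 14.863344192504883) [477.5 322.3  80.2]
side small 207 ((601.256103515625, -84.60824584960938), 22.931447982788086) [600.2 -81.7 107.6]
side wide 161 ((600.2814331054688, -85.89461517333984), 32.24758529663086) [597.5 -72.2  67.2]
side dish 176 ((652.1607055664062, 139.27003479003906), 30.651668548583984) [652.4 139.   44.3]
side ball 18 ((626.922607421875, 27.49946403503418), 8.574036598205566) [624.5  30.9 104.4]
side fa 192 ((518.4674682617188, 333.5772399902344), 15.37744140625) [518.  333.8  81.7]
side fb 190 ((477.2015075683594, 322.7015686035156), 14.842485427856445) [477.2 323.5  81.7]
24.3 [ 456.89756858 -230.33360095  206.79396449]
```

View pics/top8.png

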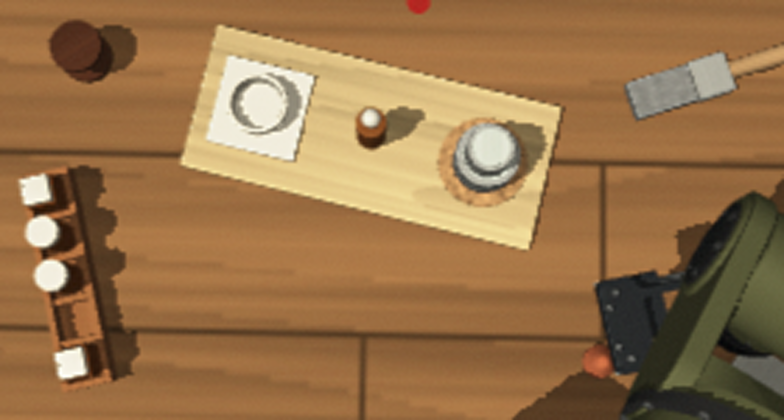

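View pics/side8.png

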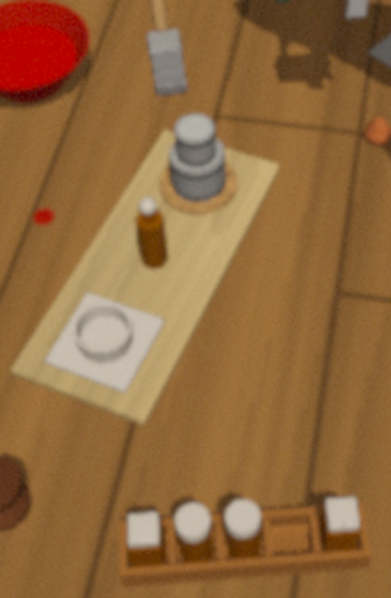

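Both views show everything upright. In the top crop the dish is on the tile at (260,103), the bottle at (370,128) and the stacked tins at (490,150). Both flat-capped bottles are in place, at (42,232) and (51,275). I'm handing in.

```bash
python3 -c "
from cell import manip
print(manip.sign_off())"
```

```text
the job is handed in; nothing more can be done
None
```

I set out the board as asked and handed the job in at about 24 s; the hand-in reports no verdict.

Last checks from the top and side cameras, against my estimates of the mat, tile and board centres:

| Item | Position (mm) | Offset from target | Limit |
|---|---|---|---|
| Wide tin on the mat | (601, -86) | about 1 mm | 12 mm |
| Dish on the tile | (652, 139) | about 1 mm | 12 mm |
| Ball-stoppered bottle on the board | (627, 27) | about 1 mm from midway | 15 mm |
| Small tin on the wide tin | (601.5, -84.7) | about 1 mm | 10 mm |

- **Heights:** All top heights came out as expected, to within about 2 mm.
- **Upright:** Everything looked upright in both views.
- **Flat-capped bottles:** Both are standing in their cells and were not touched. I only took rough starting positions for them, read by eye; these agree with the final ones to about 3 mm.
- **Robot:** The arm was clear of everything at hand-in.

No check failed. The two cameras agreed to about 1 mm on every item.

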